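# Stop the bench mixer and flip its cover open

### The job

Press the red stop button on the control pad with a fingertip, then push up under the blue tab of the mixer's tinted cover and flip the cover over backwards past its balance point, so that it rests fully open by itself. Only touch and push, gently: do not pinch or force the cover, do not press the green button, and leave everything else standing where it is.

Things in the scene. Friction and masses are not known exactly. Their poses are not given: they have to be found in the camera images.
- cover_tab (a point): Point under the blue tab at the front top of the mixer's brown tinted cover: mid-width, 24 mm out from the cover's front wall, 12 mm in from the tab's front edge. The tab is 90 mm wide, 5 mm thick, 36 mm proud of the wall; shut, its underside is 116 mm above the bench and 40 mm above the mixer's main top, so a fingertip tilted forward fits beneath. Frame turns with the cover.
- cover_hinge (a point): Middle of the cover's hinge line, at the mixer's rear, 75.5 mm above the bench. Shut, its x axis points from tab to hinge, y along the hinge, z up; the frame turns with the cover and the tab point lies at (-149, 0, 40) mm in it. The cover is a hollow tinted box, 125 mm deep, 150 wide, 45 tall, open below, 0.15 to 0.3 kg.
- cover (a joint): Hinge angle of the cover in rad: 0 shut, growing as the tab goes up and over to the rear; free-moving with light damping. Its balance point is near 1.15 rad: before it the cover drops shut when let go, beyond it the cover falls on by itself to the stop at 1.95 rad and stays there.
- mixer: White bench mixer, fixed to the bench, 200 mm deep (x), 180 mm wide (y), main top 75 mm high, with a low front deck carrying a lit display (deck top 50 mm high). Origin under its centre; its front faces its own -x, roughly to the robot's right (-y); the tab's front edge reaches x = -86 mm, the hinge is at x = +75 mm.
- pad: White control pad, fixed to the bench, 100 mm (x) by 130 mm (y), 30 mm high, with a red and a green button 70 mm apart. Origin under its centre; the lit strip is towards its +x. It stands to the robot's left or right of the mixer.
- stop_button_top (a point): Centre of the top of the red (stop) button, 28 mm across, pressed straight down. At (-12, +35) mm in the pad's frame.
- stop_button (a joint): Travel of the red button in m: 0 up, 0.006 fully down; spring, about 5 N at full travel. It counts as pressed beyond 0.004.
- start_button_top (a point): Centre of the top of the green (start) button, 28 mm across, at (-12, -35) mm in the pad's frame. Not to be pressed.
- start_button (a joint): Travel of the green button in m: 0 up, 0.006 fully down.
- rack: Bystander, loose: orange rack full of capped tubes, 70 x 130 mm, 63 mm tall. Origin at the centre of its underside.
- bottle: Bystander, loose: clear bottle with a blue cap, 66 mm across, 150 mm tall. Origin at the centre of its underside.
- jar: Bystander, loose: amber glass jar with a black cap, 56 mm across, 90 mm tall. Origin at the centre of its underside.
- microplate: Bystander, loose: flat pale plate with rows of blue wells, 85 x 127 x 14.5 mm. Origin at the centre of its underside.
- slide_box: Bystander, loose: blue box with a white top, 80 x 100 x 35 mm. Origin at the centre of its underside.
- beaker: Bystander, loose: clear open beaker, 72 mm across, 90 mm tall. Origin at the centre of its underside.
- vial: Bystander, loose: small clear vial with a green cap, 24 mm across, 45 mm tall. Origin at the centre of its underside.
Things that resemble listed ones, but are neither listed nor needed, are in the scene too. There is more than one size of the pad; the job needs the largest.

How it is judged:
On the way, in this order (a step that is already met when the one before it is completed fails the run):
1. the red button is pressed down (value of joint stop_button above 0.004 m and value of joint cover below 0.2 rad), for 0.1 s.
2. the cover has gone over and is fully open (value of joint cover above 1.85 rad), for 0.2 s.
At the end, for the whole second after the job is handed in: The cover rests open at its rear stop (beyond 1.85 rad) and is still, both buttons are up again, and each loose bystander stands upright within 20 mm of where it began (value of joint cover above 1.85 rad and velocity of joint cover below 0.05 rad/s and value of joint each of stop_button, start_button below 0.002 m and distance of each of rack, bottle, jar, microplate, slide_box, beaker, vial from where it was at the start of the episode below 0.02 m and angle between each of rack, bottle, jar, microplate, slide_box, beaker, vial's own z axis and vertical below 0.2 rad); the robot touches nothing.
It fails at once if the green button is pressed (value of joint start_button above 0.003 m).
It fails at once if the cover is pinched or forced (more than 30 N from the fingers) (contact force between the fingers and cover above 30 N).
It fails at once if a bystander is lifted, pushed away or tipped over (distance of any of rack, bottle, jar, microplate, slide_box, beaker, vial from where it was at the start of the episode above 0.03 m or angle between any of rack, bottle, jar, microplate, slide_box, beaker, vial's own z axis and vertical above 0.4 rad).
It also fails if it takes over 58 s, if anything falls off the work surface, if the arm or the gripper's body presses on something with over 40 N, if the wrist force passes 120 N, or if a joint passes its speed limit or range.

### The arm

A 7-joint arm with a two-finger parallel gripper is mounted at the origin on the work surface. World frame = base frame: x ahead of the robot, y to its left, z up, the work surface at z = 0. Lengths are in m, angles in rad, forces in N, time in s.
With the tool pointing down it reaches from about 0.4 to 0.85 m from the base axis. Payload 10.4 kg.
Tool frame: the origin (TCP) lies at the centre of the arm's flange, where the gripper is bolted on; the fingertips stand 173 mm ahead of it and the grasp point (between the pads) lies 155 mm ahead of it (manip.nose_length is the distance from the TCP to the fingertips, in m); z points along the fingers, x is the direction in which the jaws open and shut, and the axes are right-handed (so a half turn about z gives the same grasp; the last joint's range is limited). The gripper opens to 85 mm and grips with 20 to 120 N. Pads are 22 mm wide; open, the fingers measure 114 mm over their backs; the gripper's body (76 mm by 85 mm) begins 54 mm behind the grasp point. The pads swing forward as they close: fully open they stand 13 mm farther back than shut.
Start: joints at [1.214, 0.332, -0.065, 1.46, 0.022, 1.35, -0.088], TCP at [0.205, -0.591, 0.405] pointing down, gripper open.
Joint ranges: [-2.6, 2.6], [-0.5, 2.12], [-1.47, 1.34], [0.16, 2.42], [-1.27, 4.41], [0.06, 2.06], [-2.6, 2.6]. Speed limits (rad/s): [2.22, 2.22, 2.79, 2.79, 3.14, 3.14, 3.14].

### API

Orientations are given as a unit quaternion [x, y, z, w].
In Python, from workcell import status, cams, order, manip gives the robot as it stands.
- The arm moves only by the tool servo_tool, never from a script. Its argument "motion" is a list that holds one entry, the list of rows, each a list of 6 numbers: the shift along the tool's x, y, z in units of 50 mm (1.0 is 50 mm), then the turn, a rotation vector about the tool's x, y, z in units of 5 degrees (1.0 is 5 degrees). In form: [[[x, y, z, ax, ay, az], ...]]. A call has 1 to 12 rows; each row shifts and turns the pose as measured when the row begins, along the tool's axes as they then stand; what a row does not reach is not made up. A row lasts 1/10 s, in which the tool goes at most 50 mm and 8.59 degrees, less where a joint would pass 70% of its speed; a pose out of reach is approached as far as the arm can. A call is refused whole if a number of a shift passes 1 or a number of a turn 1, either way. A call with a gripper value outside its range is refused whole. "jaw" is the closure in counts, from 0 (fully open) to 255 (shut), set as the call begins (left out, the last holds). The fingers move at their own pace and stop on an object; "force" is the grip in N (left out, the last holds). Time passes only in rows, so rows that do not move let the fingers close. It gives the time, the measured TCP pose, the force and the opening at its end, in the units of the state.
- status.get_obs(): the state, without advancing time (a new reading comes with each control period).
- cams.camera(name): name is "side" or "top"; returns a dict with "color" (400x640x3 uint8, red, green, blue), "vertical_fov" (degrees; the focal length in pixels is half the picture's height over the tangent of half this angle, whatever the lens; pixels are square), "cx", "cy" (the principal point, pixels), "extrinsics" (4x4, takes a point from camera to world coordinates). Camera axes: x right, y down, z forward; pixel columns grow to the right and rows downward; lengths in m; the calibration is good to about 2 mm. A picture is of the moment at which its call begins. There is no depth.
- order.hand_in(): hands the job in, once; it reports no verdict.
The state is a dict: "clock": time; "joint_pos": joint angles; "joint_velocities": joint speeds; "tau": joint torques, N m; "position": TCP position; "ee_rot": TCP orientation; "ft_force": force on the tool from outside, world axes, zero at the start; "torque": the same for the moment, N m; "grip_width": opening from 0.0 (shut) to 1.0 (fully open).
Only numpy, scipy, OpenCV 4.12 (cv2) and the standard library are available. Lean on these libraries where they do the work, as an engineer would, in place of code of your own. Each camera call takes 0.05 s, during which the arm holds its last target.

## Working session

There is one attempt and no reset: what is moved stays moved. The work goes in short steps, Python scripts to look and compute and a tool call to move; the robot and the scene stay as the last step left them, time stands still between calls to the robot, and variables do not carry over. Pictures are saved under pics/ and viewed, and the job is handed in when it is done.

Besides the shell and the picture viewer there is one more tool, called after ">>>" in YAML: its name, and indented under it one key for each argument. servo_tool: Moves the arm, as the interface text tells. Its arguments: {"type":"object","properties":{"motion":{"type":"array","items":{"type":"array","items":{"type":"array","items":{"type":"number"}}}},"jaw":{"type":"number"},"force":{"type":"number"}},"required":["motion"]}

```bash
mkdir -p pics; ls; python3 - <<'E'
from workcell import status, cams, order, manip
import cv2,numpy as np
print(status.get_obs()); print(manip.nose_length)
for n in("side","top"):
    c=cams.camera(n); cv2.imwrite(f"pics/{n}0.png",c["color"][:,:,::-1]); print(n,c["vertical_fov"],c["cx"],c["cy"],np.array(c["extrinsics"]).round(4).tolist(), [k for k in c])
    np.savez(f"{n}.npz",color=c["color"],fov=c["vertical_fov"],cx=c["cx"],cy=c["cy"],E=c["extrinsics"])
E
```

```text
pics
{'clock': 0.0, 'joint_pos': array([ 1.21437892,  0.33287806, -0.06468613,  1.46094987,  0.02161758,
        1.34989082, -0.0885049 ]), 'joint_velocities': array([-1.39656955e-03,  3.22337502e-04,  7.50743871e-04, -1.97945596e-04,
       -6.20315396e-04,  1.57209925e-03, -2.04574943e-05]), 'tau': array([ 1.42007415e-03, -6.25447583e+01,  5.04451222e-02, -3.91603053e+01,
        1.64155243e-02,  1.01899111e-02, -4.60145714e-06]), 'position': array([ 0.2047363 , -0.59037902,  0.40390778]), 'ee_rot': array([ 8.14757030e-01, -5.79802096e-01, -6.06995727e-04, -3.77987519e-04]), 'ft_force': array([ 0.2972813 , -0.24611731,  0.08896668]), 'torque': array([-0.01977716,  0.02630147, -0.04210096]), 'grip_width': 1.0018614404786985}
0.1734
side 48.10475443666296 312.01698981137986 195.25994175395317 [[-0.8664, -0.3495, 0.3567, 0.0493], [-0.4991, 0.6289, -0.5962, 0.7819], [-0.016, -0.6945, -0.7193, 1.0259], [0.0, 0.0, 0.0, 1.0]] ['color', 'vertical_fov', 'cx', 'cy', 'extrinsics']
top 42.63580485717532 315.49115007544253 193.40340627795092 [[-0.012, -0.9967, 0.0806, 0.4033], [-0.9999, 0.0119, -0.002, 0.0116], [0.0011, -0.0806, -0.9967, 1.5424], [0.0, 0.0, 0.0, 1.0]] ['color', 'vertical_fov', 'cx', 'cy', 'extrinsics']
```

View pics/side0.png

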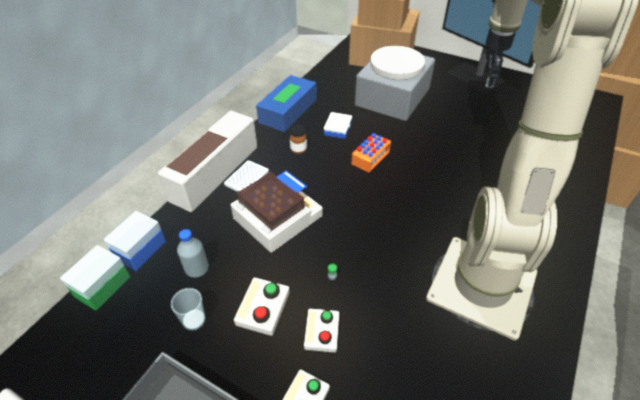

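View pics/top0.png

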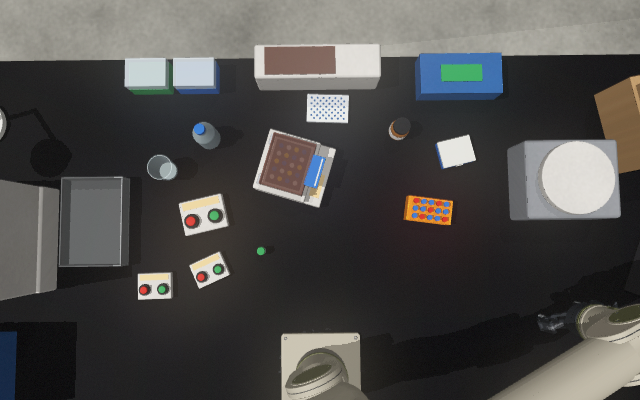

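Candidates: pads at top-view (204,214), (209,270) and (155,286), of which (204,214) looks largest. The mixer with the blue tab is at (297,168). The other boxes, (317,66), (458,75) and (565,180), have no tinted cover with a tab. I'll check in enlarged crops.

```bash
python3 - <<'E'
import cv2
t=cv2.imread("pics/top0.png"); s=cv2.imread("pics/side0.png")
def crop(im,x,y,w,h,k,n): cv2.imwrite(n,cv2.resize(im[y:y+h,x:x+w],None,fx=k,fy=k,interpolation=cv2.INTER_CUBIC))
crop(t,170,185,70,60,10,"pics/tpad.png"); crop(t,245,120,100,95,6,"pics/tmix.png")
crop(s,225,265,75,75,8,"pics/spad.png"); crop(s,215,160,120,95,6,"pics/smix.png")
crop(t,130,185,110,120,5,"pics/tpads.png")
E
```

```text
(no output)
```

View pics/tpad.png

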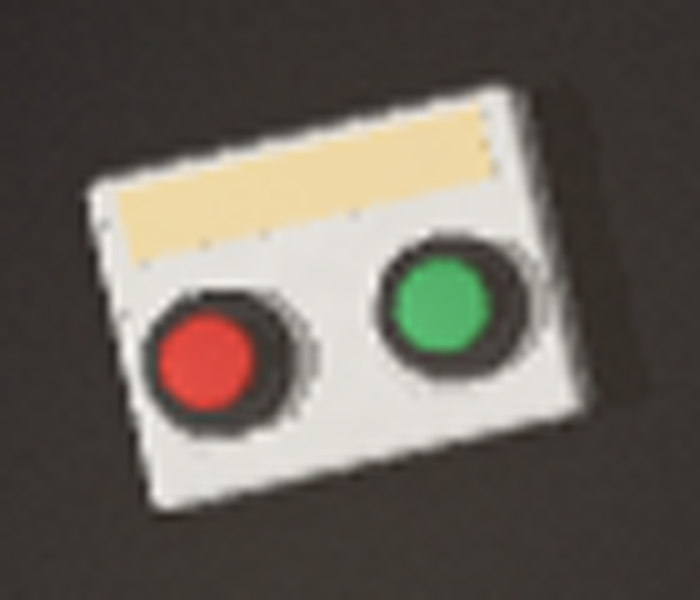

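View pics/tmix.png

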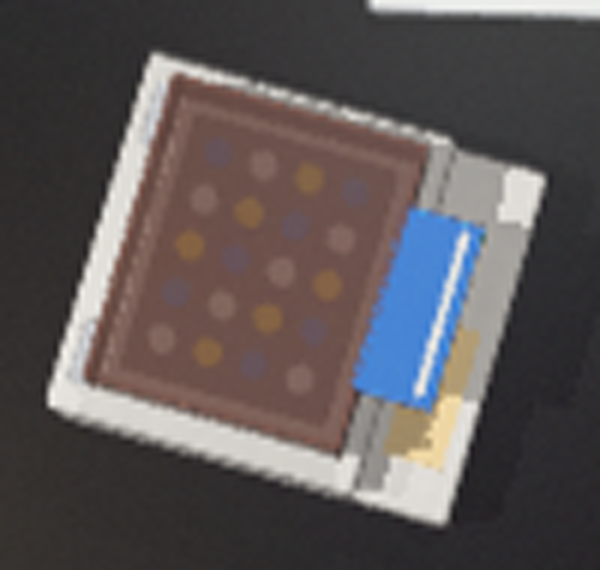

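View pics/spad.png

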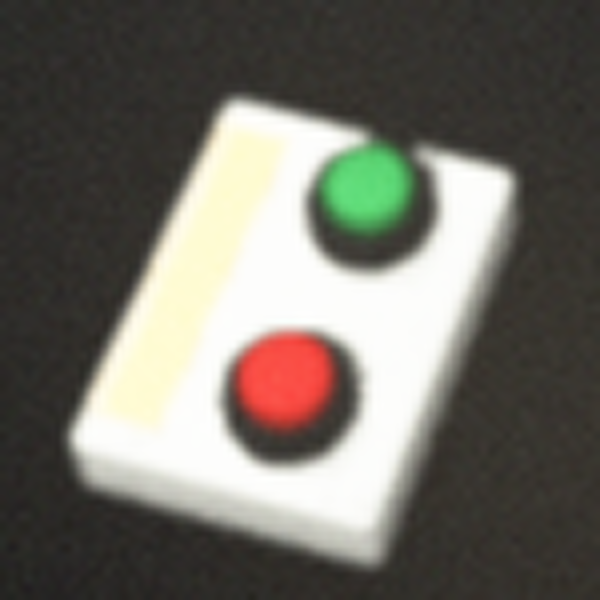

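View pics/smix.png

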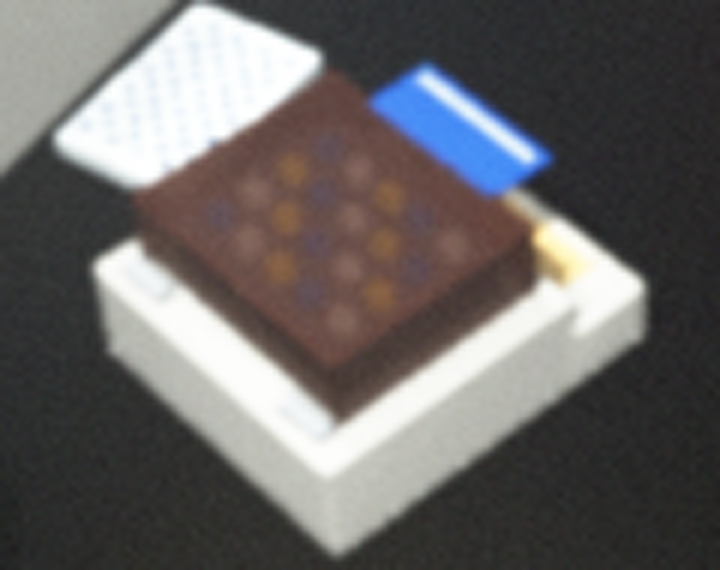

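View pics/tpads.png

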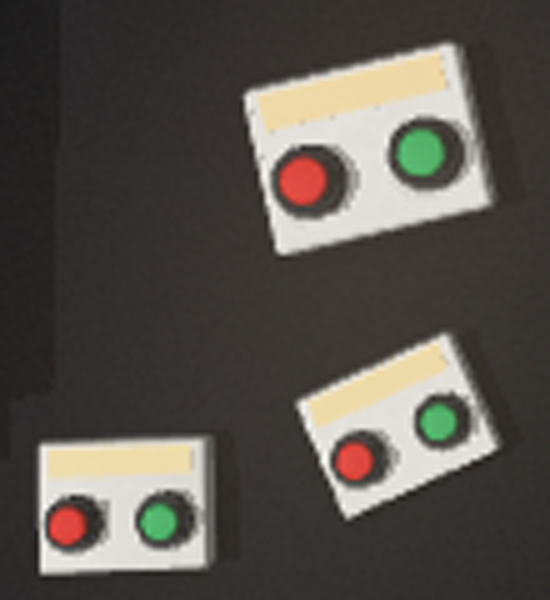

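```bash
cat > h.py <<'E'
import numpy as np
from scipy.optimize import least_squares
C={n:np.load(f"{n}.npz") for n in("side","top")}
def proj(n,P):
    c=C[n];E=c["E"];f=200/np.tan(np.radians(float(c["fov"]))/2)
    p=(np.atleast_2d(P)-E[:3,3])@E[:3,:3]
    return np.c_[c["cx"]+f*p[:,0]/p[:,2],c["cy"]+f*p[:,1]/p[:,2]]
def tri(a,b):
    r=least_squares(lambda P:np.r_[proj("top",P)[0]-a,proj("side",P)[0]-b],[.5,0,.1]);return r.x,np.abs(r.fun).max()
def cr(x0,y0,k,p): p=np.array(p,float);return (p+.5)/k-.5+[x0,y0]
def rz(a): return np.array([[np.cos(a),-np.sin(a),0],[np.sin(a),np.cos(a),0],[0,0,1]])
E
python3 - <<'E'
from h import *
T=lambda p:cr(170,185,10,p); S=lambda p:cr(225,265,8,p)
for n,a,b in[("red",(207,362),(287,377)),("green",(441,305),(368,183)),("strip+ red corner",(92,185),(72,440)),("+x green",(510,88),(232,100)),("-x green",(585,408),(515,175)),("-x red",(158,508),(380,530))]:
    print(n,*[np.round(v,4) for v in tri(T(a),S(b))])
T2=lambda p:cr(245,120,6,p); S2=lambda p:cr(215,160,6,p)
for n,a,b in[("tab f+",(484,230),(430,63)),("tab f-",(432,410),(553,157)),("tab r+",(412,210),(369,104)),("tab r-",(354,390),(493,196)),
 ("cov r+",(177,75),(135,200)),("cov r-",(88,382),(337,370)),("cov f-",(340,457),(533,240)),("cov f+",(432,147),(335,72)),
 ("body r+",(155,52),(97,268)),("body r-",(50,403),(335,472)),("deck f-",(447,523),(645,292))]:
    print(n,*[np.round(v,4) for v in tri(T2(a),S2(b))])
E
```

```text
red [0.4478 0.3736 0.0485] 0.2626
green [0.4636 0.3053 0.0502] 0.245
strip+ red corner [0.502  0.4141 0.0256] 0.0259
+x green [0.5292 0.2898 0.0281] 0.023
-x green [0.4338 0.2675 0.026 ] 0.2016
-x red [0.4045 0.3928 0.0252] 0.6407
tab f+ [ 0.6169 -0.02    0.1219] 0.2046
tab f- [0.5326 0.0049 0.1186] 0.4662
tab r+ [0.629  0.0142 0.1166] 0.3939
tab r- [0.5431 0.0414 0.1193] 0.1708
cov r+ [0.693  0.123  0.1151] 0.2566
cov r- [0.5488 0.1655 0.1162] 0.0556
cov f- [0.5143 0.0494 0.1109] 0.5434
cov f+ [0.6575 0.0039 0.1169] 0.0782
body r+ [0.7134 0.137  0.0702] 0.3234
body r- [0.5417 0.1876 0.0722] 0.6935
deck f- [ 0.4849 -0.0017  0.0417] 0.1576
```

```bash
python3 - <<'E'
from h import *
T2=lambda p:cr(245,120,6,p); S2=lambda p:cr(215,160,6,p)
# mixer frame pts: cover rear x=75? cover depth125: tab point -149 from hinge, 24 out of wall => wall at -125+75=-50 ; tab front -86
pts=[((-.086,-.045,.121),(484,230),(430,63)),((-.086,.045,.121),(432,410),(553,157)),((-.05,-.045,.121),(412,210),(369,104)),((-.05,.045,.121),(354,390),(493,196)),
((.075,-.075,.121),(177,75),(135,200)),((.075,.075,.121),(88,382),(337,370)),((-.05,.075,.121),(340,457),(533,240)),((-.05,-.075,.121),(432,147),(335,72)),
((.1,-.09,.075),(155,52),(97,268)),((.1,.09,.075),(50,403),(335,472)),((-.1,.09,.05),(447,523),(645,292))]
M=np.array([p[0] for p in pts]);A=np.array([T2(p[1]) for p in pts]);B=np.array([S2(p[2]) for p in pts])
def f(v,full=False):
    P=M@rz(v[2]).T+[v[0],v[1],v[3]]
    return np.r_[(proj("top",P)-A).ravel(),(proj("side",P)-B).ravel()]
r=least_squares(f,[.58,.08,1.28,0],loss="soft_l1");print("mixer",r.x.round(4));print(f(r.x).reshape(2,-1,2).round(1).tolist())
v=r.x;print("tab pt",(rz(v[2])@[-.074,0,.116]+[v[0],v[1],0]).round(4),"hinge",(rz(v[2])@[.075,0,.0755]+[v[0],v[1],0]).round(4), "ax",rz(v[2])[:,0].round(3))
T=lambda p:cr(170,185,10,p); S=lambda p:cr(225,265,8,p)
pts=[((.05,.065,.03),(92,185),(72,440)),((.05,-.065,.03),(510,88),(232,100)),((-.05,-.065,.03),(585,408),(515,175)),((-.05,.065,.03),(158,505),(380,530)),((-.012,.035,.052),(207,362),(287,377)),((-.012,-.035,.052),(441,305),(368,183))]
M=np.array([p[0] for p in pts]);A=np.array([T(p[1]) for p in pts]);B=np.array([S(p[2]) for p in pts])
r=least_squares(f,[.45,.34,.2,0],loss="soft_l1");print("pad",r.x.round(4));print(f(r.x).reshape(2,-1,2).round(1).tolist())
v=r.x;print("red",(rz(v[2])@[-.012,.035,0]+[v[0],v[1],0]).round(4),"green",(rz(v[2])@[-.012,-.035,0]+[v[0],v[1],0]).round(4))
E
```

```text
mixer [ 0.5999  0.0726  1.2816 -0.0045]
[[[1.0, -0.1], [0.9, 0.6], [0.6, -0.2], [1.5, 0.4], [0.1, 0.1], [-0.1, -0.1], [0.9, -0.4], [0.2, 0.1], [-1.8, -0.1], [-1.8, 0.6], [-1.3, 0.0]], [[-0.1, 0.6], [0.0, 0.1], [0.9, -0.4], [0.7, -0.1], [-0.4, -0.4], [-0.3, -0.0], [1.3, -2.0], [0.0, -0.0], [-1.9, 1.0], [-2.1, 2.0], [-0.9, 0.0]]]
tab pt [0.5788 0.0017 0.116 ] hinge [0.6212 0.1445 0.0755] ax [0.285 0.958 0.   ]
pad [ 0.4675  0.3413  0.223  -0.0036]
[[[-0.6, 0.1], [0.4, -0.4], [0.3, 0.4], [-0.0, 1.0], [0.4, 0.2], [0.5, 0.3]], [[-0.4, 0.4], [-0.2, -0.1], [0.1, -0.2], [-0.8, 0.1], [-0.1, -0.3], [-0.0, 0.1]]]
red [0.4481 0.3728 0.    ] green [0.4635 0.3046 0.    ]
```

```bash
cat >> h.py <<'E'
from scipy.spatial.transform import Rotation as Ro
def rel(tip=None,tcp=None,tz=None,tx=None):
    """print delta to a fingertip target in tool units"""
    from workcell import status
    o=status.get_obs();R=Ro.from_quat(o["ee_rot"]);p=o["position"];M=R.as_matrix()
    print("t",round(o["clock"],2),"tcp",p.round(4),"tip",(p+M[:,2]*.1734).round(4),"x",M[:,0].round(3),"z",M[:,2].round(3),"q",o["joint_pos"].round(2),"F",o["ft_force"].round(1),"w",round(o["grip_width"],2))
    if tz is not None:
        tz=np.array(tz)/np.linalg.norm(tz);tx=np.array(tx,float);tx-=tz*(tx@tz);tx/=np.linalg.norm(tx)
        Rt=np.c_[tx,np.cross(tz,tx),tz];print("rot units",(Ro.from_matrix(M.T@Rt).as_rotvec(degrees=True)/5).round(2));M2=Rt
    else: M2=M
    if tip is not None: tcp=np.array(tip)-.1734*M2[:,2]
    if tcp is not None: print("shift units",(M.T@(np.array(tcp)-p)/.05).round(3))
E
python3 -c "
from h import *
rel(tcp=[.42,-.2,.42],tz=[0,0,-1],tx=[.958,-.285,0])"
```

```text
t 0.1 tcp [ 0.2047 -0.5904  0.404 ] tip [ 0.2047 -0.5902  0.2306] x [ 0.328 -0.945 -0.001] z [-0.     0.001 -1.   ] q [ 1.21  0.33 -0.06  1.46  0.02  1.35 -0.09] F [-0.6  0.4 -0.7] w 1.0
rot units [-1.000e-02  1.000e-02 -1.086e+01]
shift units [-5.967 -6.626 -0.313]
```

>>> servo_tool:
  motion:
    - [[-0.6, -0.66, -0.03, 0, 0, 0], [-0.6, -0.66, -0.03, 0, 0, 0], [-0.6, -0.66, -0.03, 0, 0, 0], [-0.6, -0.66, -0.03, 0, 0, 0], [-0.6, -0.66, -0.03, 0, 0, 0], [-0.6, -0.66, -0.03, 0, 0, 0], [-0.6, -0.66, -0.03, 0, 0, 0], [-0.6, -0.66, -0.03, 0, 0, 0], [-0.6, -0.66, -0.03, 0, 0, 0], [-0.6, -0.66, -0.03, 0, 0, 0]]
  jaw: 255
  force: 20

```text
clock: 1.1
position: [0.4215, -0.1889, 0.415]
ee_rot: [0.811, -0.585, -0.004, 0.001]
ft_force: [2.1, -0.7, 1.0]
grip_width: -0.004
```

>>> servo_tool:
  motion:
    - [[0, 0, 0, 0, 0, -1], [0, 0, 0, 0, 0, -1], [0, 0, 0, 0, 0, -1], [0, 0, 0, 0, 0, -1], [0, 0, 0, 0, 0, -1], [0, 0, 0, 0, 0, -1], [0, 0, 0, 0, 0, -1], [0, 0, 0, 0, 0, -1], [0, 0, 0, 0, 0, -1], [0, 0, 0, 0, 0, -1], [0, 0, 0, 0, 0, -0.8]]

```text
clock: 2.2
position: [0.4236, -0.1802, 0.4125]
ee_rot: [0.992, -0.128, -0.006, -0.003]
ft_force: [0.7, -0.4, 0.9]
grip_width: -0.002
```

```bash
python3 -c "
from h import *
rel(tip=[.448,.373,.23],tz=[0,0,-1],tx=[.958,-.285,0])"
```

```text
t 2.2 tcp [ 0.4236 -0.1802  0.4125] tip [ 0.4216 -0.1791  0.2391] x [ 0.967 -0.253 -0.013] z [-0.011  0.007 -1.   ] q [ 0.76 -0.01 -0.45  1.84 -0.01  1.33  0.06] F [ 0.7 -0.4  0.9] w -0.0
rot units [-0.04  0.15  0.38]
shift units [ -2.328 -10.826   0.248]
```

>>> servo_tool:
  motion:
    - [[-0.194, -0.9, 0.0, 0, 0.02, 0.03], [-0.194, -0.9, 0.0, 0, 0.02, 0.03], [-0.194, -0.9, 0.0, 0, 0.02, 0.03], [-0.194, -0.9, 0.0, 0, 0.02, 0.03], [-0.194, -0.9, 0.0, 0, 0.02, 0.03], [-0.194, -0.9, 0.0, 0, 0.02, 0.03], [-0.194, -0.9, 0.0, 0, 0.02, 0.03], [-0.194, -0.9, 0.0, 0, 0.02, 0.03], [-0.194, -0.9, 0.0, 0, 0.02, 0.03], [-0.194, -0.9, 0.0, 0, 0.02, 0.03], [-0.194, -0.9, 0.0, 0, 0, 0], [-0.194, -0.9, 0.0, 0, 0, 0]]

```text
clock: 3.4
position: [0.4573, 0.3839, 0.4121]
ee_rot: [0.989, -0.149, 0.003, 0.0]
ft_force: [0.7, 0.2, 0.5]
grip_width: -0.001
```

```bash
python3 -c "
from h import *
rel(tip=[.448,.373,.10],tz=[0,0,-1],tx=[.958,-.285,0])"
```

```text
t 3.4 tcp [0.4573 0.3839 0.4121] tip [0.4585 0.3837 0.2387] x [ 0.955 -0.295  0.007] z [ 0.007 -0.001 -1.   ] q [-0.05  0.41 -0.95  1.49  0.35  1.41 -1.31] F [0.7 0.2 0.5] w -0.0
rot units [-0.01 -0.08 -0.12]
shift units [-0.133  0.265  2.773]
```

>>> servo_tool:
  motion:
    - [[-0.1, 0.2, 0, 0, -0.08, -0.1], [0, 0, 0.45, 0, 0, 0], [0, 0, 0.45, 0, 0, 0], [0, 0, 0.45, 0, 0, 0], [0, 0, 0.45, 0, 0, 0], [0, 0, 0.45, 0, 0, 0], [0, 0, 0.45, 0, 0, 0], [0, 0, 0, 0, 0, 0]]

```text
clock: 4.2
position: [0.4433, 0.3835, 0.2673]
ee_rot: [0.991, -0.137, -0.006, -0.0]
ft_force: [0.9, -0.4, 0.5]
grip_width: 0.003
```

```bash
python3 - <<'E'
from h import *
rel(tip=[.448,.373,.06],tz=[0,0,-1],tx=[.958,-.285,0])
from workcell import cams
import cv2
c=cams.camera("side");cv2.imwrite("pics/s1.png",c["color"][:,:,::-1])
im=c["color"][:,:,::-1][230:350,200:330];cv2.imwrite("pics/s1c.png",cv2.resize(im,None,fx=5,fy=5,interpolation=2))
E
```

```text
t 4.2 tcp [0.4433 0.3835 0.2673] tip [0.4413 0.3839 0.0939] x [ 0.962 -0.272 -0.012] z [-0.012  0.002 -1.   ] q [-0.08  0.53 -0.9   1.68  0.43  1.15 -1.37] F [ 0.9 -0.4  0.5] w 0.0
rot units [0.01 0.14 0.16]
shift units [0.155 0.176 0.676]
```

View pics/s1.png

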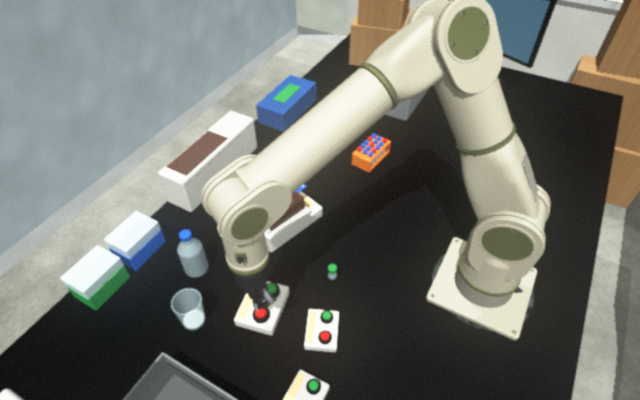

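View pics/s1c.png

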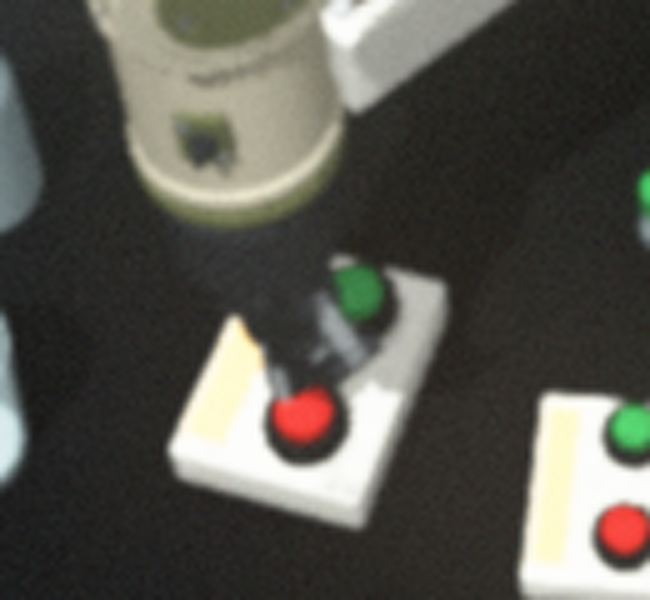

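>>> servo_tool:
  motion:
    - [[0.14, 0.17, 0.2, 0, 0.14, 0.1], [0, 0, 0.2, 0, 0, 0], [0, 0, 0.1, 0, 0, 0], [0, 0, 0, 0, 0, 0]]

```text
clock: 4.65
position: [0.4496, 0.373, 0.2453]
ee_rot: [0.99, -0.143, 0.003, -0.001]
ft_force: [0.1, 0.3, -0.6]
grip_width: 0.001
```

```bash
python3 - <<'E'
from h import *
rel(tip=[.448,.373,.05],tz=[0,0,-1],tx=[.958,-.285,0])
from workcell import cams
import cv2
c=cams.camera("side")
im=c["color"][:,:,::-1][230:350,200:330];cv2.imwrite("pics/s2c.png",cv2.resize(im,None,fx=5,fy=5,interpolation=2))
E
```

```text
t 4.65 tcp [0.4496 0.373  0.2453] tip [0.4507 0.3734 0.0719] x [ 0.959 -0.282  0.005] z [ 0.006  0.002 -1.   ] q [-0.08  0.54 -0.88  1.71  0.46  1.1  -1.39] F [ 0.1  0.3 -0.6] w 0.0
rot units [-0.04 -0.06  0.04]
shift units [-0.033  0.011  0.437]
```

View pics/s2c.png

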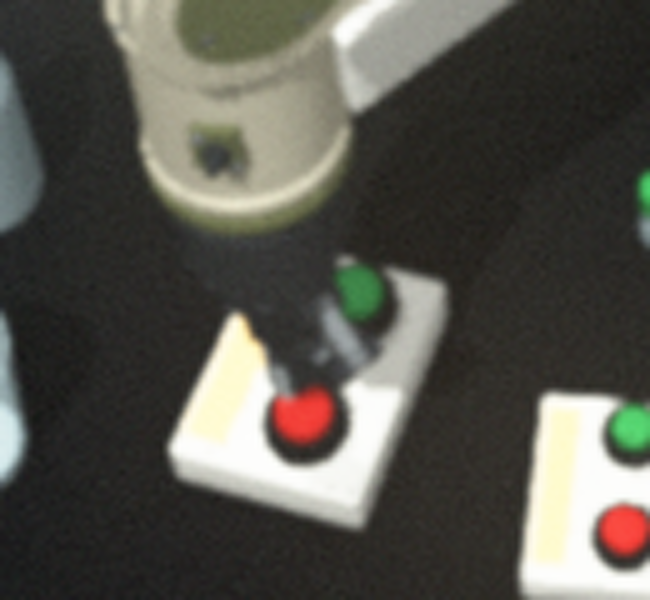

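>>> servo_tool:
  motion:
    - [[-0.03, 0, 0.15, 0, -0.05, 0.03], [0, 0, 0.12, 0, 0, 0], [0, 0, 0.08, 0, 0, 0], [0, 0, 0.08, 0, 0, 0]]

```text
clock: 5.1
position: [0.4481, 0.3746, 0.2237]
ee_rot: [0.99, -0.144, 0.001, -0.003]
ft_force: [0.3, -1.8, 2.8]
grip_width: 0.001
```

```bash
python3 - <<'E'
from h import *
rel(tip=[.448,.373,.044],tz=[0,0,-1],tx=[.958,-.285,0])
print(proj("side",[[.448,.373,.05],[.448,.373,.03]]))
from workcell import cams
import cv2
c=cams.camera("side")
im=c["color"][:,:,::-1][270:350,220:310];cv2.imwrite("pics/s3c.png",cv2.resize(im,None,fx=7,fy=7,interpolation=2))
E
```

```text
t 5.1 tcp [0.4481 0.3746 0.2237] tip [0.4487 0.3755 0.0503] x [ 0.959 -0.284  0.002] z [ 0.003  0.005 -1.   ] q [-0.09  0.57 -0.86  1.73  0.48  1.07 -1.41] F [ 0.3 -1.8  2.8] w 0.0
rot units [-0.07 -0.02  0.01]
shift units [0.007 0.032 0.126]
[[260.20917072 311.11856434]
 [261.01517636 315.25310001]]
```

View pics/s3c.png

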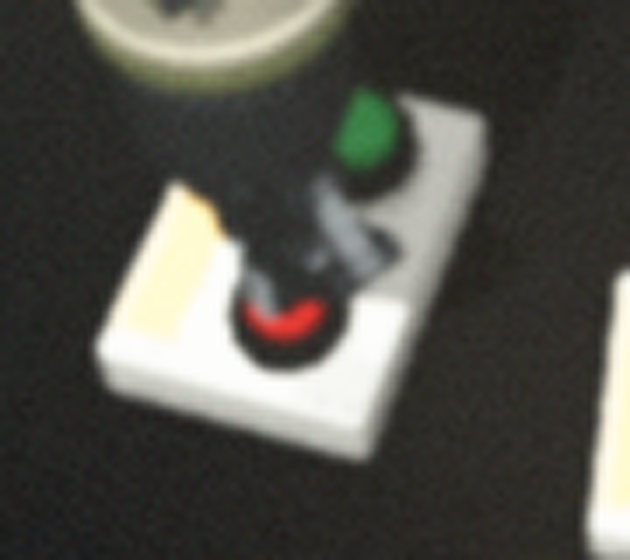

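>>> servo_tool:
  motion:
    - [[0, 0.02, 0.07, -0.05, 0, 0], [0, 0, 0.07, 0, 0, 0], [0, 0, 0, 0, 0, 0]]

```text
clock: 5.45
position: [0.4479, 0.3748, 0.2198]
ee_rot: [0.99, -0.143, 0.002, -0.001]
ft_force: [-2.1, -2.8, 4.4]
grip_width: 0.003
```

```bash
python3 - <<'E'
from h import *
rel()
E
```

```text
t 5.45 tcp [0.4479 0.3748 0.2198] tip [0.4486 0.3749 0.0464] x [ 0.959 -0.284  0.004] z [ 0.004  0.001 -1.   ] q [-0.1   0.57 -0.86  1.73  0.49  1.07 -1.41] F [-2.1 -2.8  4.4] w 0.0
```

>>> servo_tool:
  motion:
    - [[0, 0, 0.1, 0, 0, 0], [0, 0, 0.06, 0, 0, 0], [0, 0, 0.06, 0, 0, 0]]

```text
clock: 5.75
position: [0.4474, 0.3762, 0.219]
ee_rot: [0.99, -0.144, 0.005, 0.002]
ft_force: [-11.9, -12.3, 35.9]
grip_width: -0.001
```

```bash
python3 - <<'E'
from h import *
rel()
from workcell import cams
import cv2
c=cams.camera("side")
im=c["color"][:,:,::-1][270:350,220:310];cv2.imwrite("pics/s4c.png",cv2.resize(im,None,fx=7,fy=7,interpolation=2))
E
```

```text
t 5.75 tcp [0.4474 0.3762 0.219 ] tip [0.449  0.3753 0.0456] x [ 0.959 -0.284  0.01 ] z [ 0.009 -0.005 -1.   ] q [-0.11  0.57 -0.86  1.73  0.5   1.07 -1.42] F [-11.9 -12.3  35.9] w -0.0
```

View pics/s4c.png

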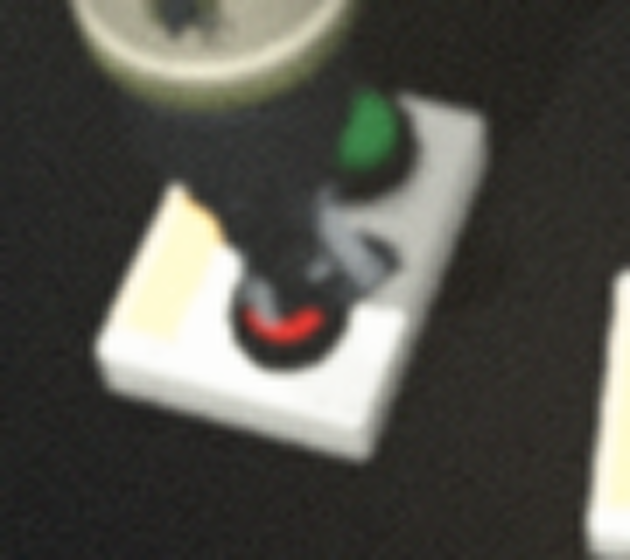

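>>> servo_tool:
  motion:
    - [[0, 0, 0.02, 0, 0, 0], [0, 0, -0.1, 0, 0, 0], [0, 0, -0.4, 0, 0, 0], [0, 0, -0.7, 0, 0, 0], [0, 0, -0.8, 0, 0, 0], [0, 0, -0.8, 0, 0, 0], [0, 0, -0.8, 0, 0, 0], [0, 0, -0.4, 0, 0, 0]]

```text
clock: 6.6
position: [0.4443, 0.3765, 0.4232]
ee_rot: [0.99, -0.143, 0.003, 0.006]
ft_force: [0.5, -0.2, -0.2]
grip_width: -0.006
```

```bash
python3 - <<'E'
from h import *
rel(tcp=[.51,-.24,.42],tz=[0,0,-1],tx=[.958,-.285,0])
from workcell import cams
import cv2
c=cams.camera("side")
im=c["color"][:,:,::-1][240:350,200:320];cv2.imwrite("pics/s5c.png",cv2.resize(im,None,fx=5,fy=5,interpolation=2))
E
```

```text
t 6.6 tcp [0.4443 0.3765 0.4232] tip [0.4449 0.3742 0.2498] x [ 0.959 -0.283  0.007] z [ 0.004 -0.013 -1.   ] q [-0.03  0.38 -0.96  1.51  0.32  1.43 -1.29] F [ 0.5 -0.2 -0.2] w -0.01
rot units [ 0.13 -0.08  0.03]
shift units [ 4.749 11.451  0.231]
```

View pics/s5c.png

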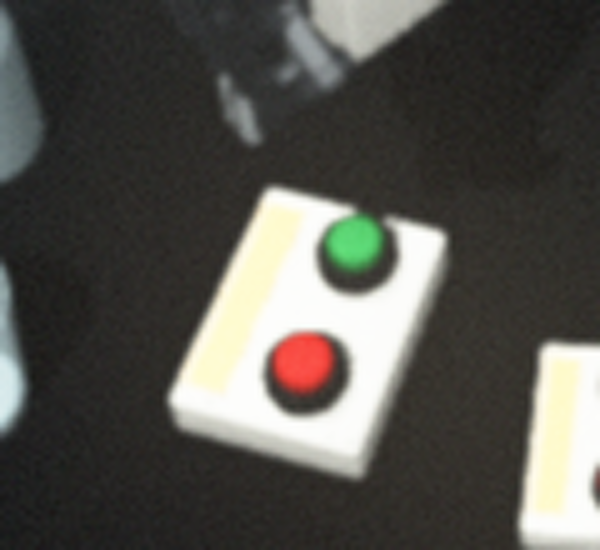

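>>> servo_tool:
  motion:
    - [[0.396, 0.95, 0, 0, 0, 0], [0.396, 0.95, 0, 0, 0, 0], [0.396, 0.95, 0, 0, 0, 0], [0.396, 0.95, 0, 0, 0, 0], [0.396, 0.95, 0, 0, 0, 0], [0.396, 0.95, 0, 0, 0, 0], [0.396, 0.95, 0, 0, 0, 0], [0.396, 0.95, 0, 0, 0, 0], [0.396, 0.95, 0, 0, 0, 0], [0.396, 0.95, 0, 0, 0, 0], [0.396, 0.95, 0, 0, 0, 0], [0.396, 0.95, 0, 0, 0, 0]]

```text
clock: 7.85
position: [0.5081, -0.218, 0.4287]
ee_rot: [0.991, -0.136, 0.002, 0.005]
ft_force: [1.3, -0.1, 0.5]
grip_width: 0.002
```

>>> servo_tool:
  motion:
    - [[0, 0, 0, 1, 0, 0], [0, 0, 0, 1, 0, 0], [0, 0, 0, 1, 0, 0], [0, 0, 0, 1, 0, 0], [0, 0, 0, 1, 0, 0], [0, 0, 0, 1, 0, 0]]

```text
clock: 8.45
position: [0.5063, -0.2275, 0.4247]
ee_rot: [0.955, -0.137, 0.038, -0.26]
ft_force: [-0.6, -0.7, -0.0]
grip_width: -0.001
```

```bash
python3 - <<'E'
from h import *
a=np.radians(40)
rel(tz=[.285*np.cos(a),.958*np.cos(a),-np.sin(a)],tx=[.958,-.285,0],tip=[.556,-.075,.12])
E
```

```text
t 8.45 tcp [ 0.5063 -0.2275  0.4247] tip [ 0.5311 -0.1433  0.2751] x [ 0.96  -0.281  0.001] z [ 0.143  0.486 -0.862] q [ 1.03  0.28 -0.64  1.58 -0.36  1.41  0.19] F [-0.6 -0.7 -0. ] w -0.0
rot units [3.92 0.02 0.05]
shift units [0.081 1.482 3.61 ]
```

>>> servo_tool:
  motion:
    - [[0, 0, 0, 1, 0, 0], [0, 0, 0, 1, 0, 0], [0, 0, 0, 1, 0, 0], [0, 0, 0, 0.9, 0, 0], [0, 0, 0, 0, 0, 0]]

```text
clock: 8.95
position: [0.5051, -0.2292, 0.4215]
ee_rot: [0.894, -0.13, 0.06, -0.425]
ft_force: [-0.4, 0.9, -0.9]
grip_width: -0.002
```

```bash
python3 - <<'E'
from h import *
a=np.radians(40)
rel(tz=[.285*np.cos(a),.958*np.cos(a),-np.sin(a)],tx=[.958,-.285,0],tip=[.551,-.09,.12])
from workcell import cams
import cv2
for n in("side","top"): cv2.imwrite(f"pics/{n}6.png",cams.camera(n)["color"][:,:,::-1])
E
```

```text
t 8.95 tcp [ 0.5051 -0.2292  0.4215] tip [ 0.5429 -0.1001  0.3121] x [ 0.959 -0.284 -0.004] z [ 0.218  0.745 -0.631] q [ 1.13  0.36 -0.69  1.6  -0.65  1.47  0.3 ] F [-0.4  0.9 -0.9] w -0.0
rot units [-0.18  0.04 -0.03]
shift units [0.101 2.776 2.61 ]
```

View pics/side6.png

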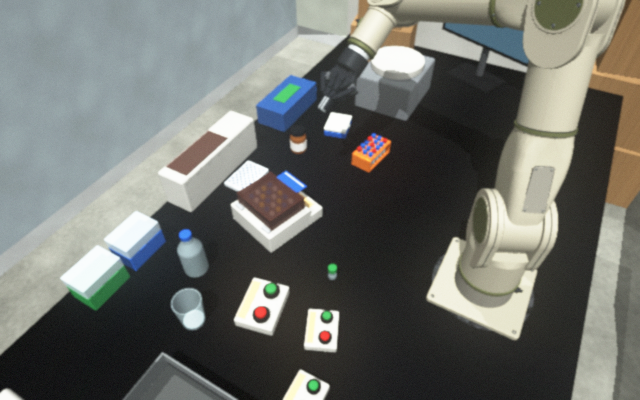

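View pics/top6.png

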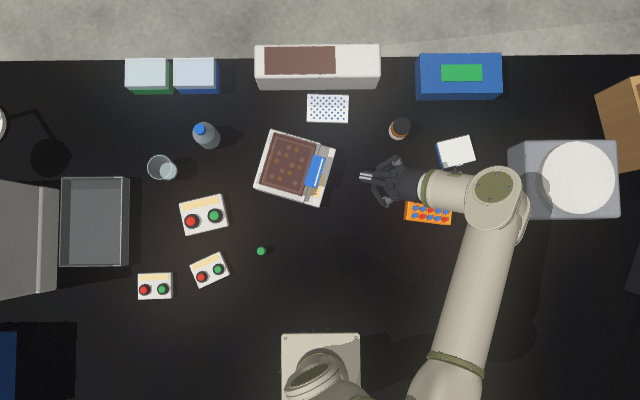

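```bash
python3 - <<'E'
import cv2
t=cv2.imread("pics/top0.png"); s=cv2.imread("pics/side0.png")
def crop(im,x,y,w,h,k,n): cv2.imwrite(n,cv2.resize(im[y:y+h,x:x+w],None,fx=k,fy=k,interpolation=cv2.INTER_CUBIC))
crop(t,500,130,130,100,5,"pics/tb.png"); crop(s,345,35,100,90,6,"pics/sb.png")
E
```

```text
(no output)
```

View pics/tb.png

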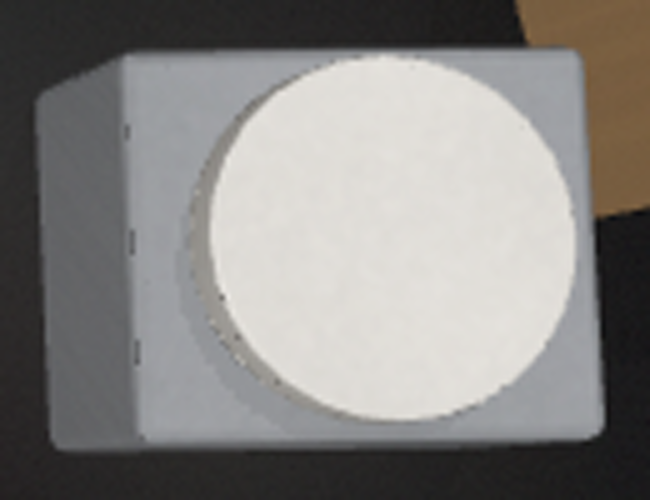

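View pics/sb.png

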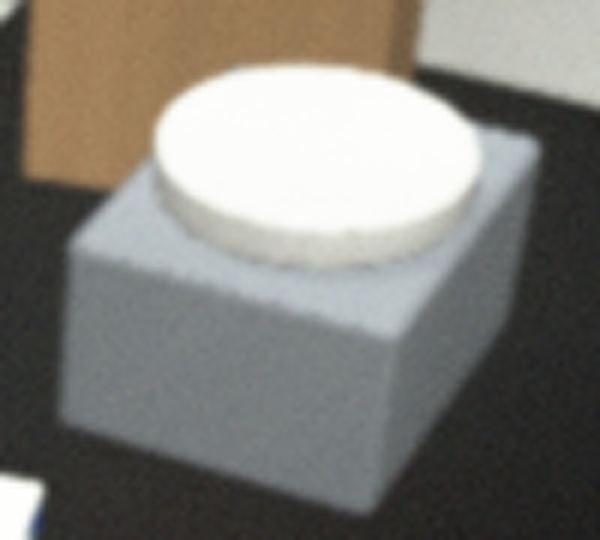

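```bash
python3 - <<'E'
from h import *
T=lambda p:cr(500,130,5,p); S=lambda p:cr(345,35,6,p)
for a,b in[((125,52),(72,243)),((143,440),(393,335)),((53,448),(370,513)),((38,98),(62,418))]: print(tri(T(a),S(b))[0].round(3))
# slide box, jar, rack in top0 approx (z tops)
def ray(n,px,z):
    c=C[n];E=c["E"];f=200/np.tan(np.radians(float(c["fov"]))/2)
    d=E[:3,:3]@[(px[0]-c["cx"])/f,(px[1]-c["cy"])/f,1];return (E[:3,3]+d*(z-E[2,3])/d[2])
for k,px,z in[("jar",(400,126),.09),("slide",(457,151),.035),("rack",(429,209),.063),("wrist top6",(495,185),.5),("wrist lowside",(470,160),.5)]:print(k,ray("top",px,z).round(3))
E
```

```text
[ 0.658 -0.575  0.135]
[ 0.444 -0.574  0.135]
[ 0.442 -0.574  0.007]
[ 0.655 -0.573  0.008]
jar [ 0.712 -0.237  0.09 ]
slide [ 0.647 -0.413  0.035]
rack [ 0.474 -0.319  0.063]
wrist top6 [ 0.5   -0.358  0.5  ]
wrist lowside [ 0.553 -0.308  0.5  ]
```

>>> servo_tool:
  motion:
    - [[0.01, 0.4, 0.37, -0.18, 0.04, -0.03], [0.01, 0.4, 0.37, 0, 0, 0], [0.01, 0.4, 0.37, 0, 0, 0], [0.01, 0.4, 0.37, 0, 0, 0], [0.01, 0.4, 0.37, 0, 0, 0], [0.01, 0.4, 0.37, 0, 0, 0], [0.01, 0.3, 0.37, 0, 0, 0], [0, 0, 0, 0, 0, 0]]

```text
clock: 9.85
position: [0.5145, -0.2174, 0.232]
ee_rot: [0.904, -0.125, 0.062, -0.405]
ft_force: [0.4, 1.2, 0.5]
grip_width: 0.0
```

```bash
python3 - <<'E'
from h import *
a=np.radians(40)
rel(tz=[.285*np.cos(a),.958*np.cos(a),-np.sin(a)],tx=[.958,-.285,0],tip=[.5605,-.0595,.089])
E
```

```text
t 9.85 tcp [ 0.5145 -0.2174  0.232 ] tip [ 0.5514 -0.0932  0.1168] x [ 0.961 -0.276  0.011] z [ 0.213  0.716 -0.665] q [ 1.05  0.57 -0.64  1.75 -0.55  1.15  0.48] F [0.4 1.2 0.5] w 0.0
rot units [0.33 0.   0.16]
shift units [-0.018  0.051  0.892]
```

>>> servo_tool:
  motion:
    - [[0, 0, 0.25, 0.2, 0, 0.1], [0, 0, 0.25, 0.15, 0, 0.05], [0, 0, 0.2, 0, 0, 0], [0, 0.0, 0.15, 0, 0, 0], [0, 0, 0, 0, 0, 0]]

```text
clock: 10.35
position: [0.5259, -0.1833, 0.2062]
ee_rot: [0.897, -0.128, 0.063, -0.418]
ft_force: [-0.1, -0.8, -0.2]
grip_width: -0.001
```

```bash
python3 - <<'E'
from h import *
a=np.radians(40)
rel(tz=[.285*np.cos(a),.958*np.cos(a),-np.sin(a)],tx=[.958,-.285,0],tip=[.5776,-.002,.089])
from workcell import cams
import cv2
for n,(x,y,w,h) in dict(side=(215,130,130,110),top=(245,110,140,110)).items(): 
    im=cams.camera(n)["color"][:,:,::-1];cv2.imwrite(f"pics/{n}7.png",cv2.resize(im[y:y+h,x:x+w],None,fx=5,fy=5,interpolation=2))
E
```

```text
t 10.35 tcp [ 0.5259 -0.1833  0.2062] tip [ 0.564  -0.056   0.0948] x [ 0.959 -0.283  0.005] z [ 0.22   0.735 -0.642] q [ 1.02  0.61 -0.66  1.78 -0.58  1.07  0.48] F [-0.1 -0.8 -0.2] w -0.0
rot units [-0.01 -0.01  0.06]
shift units [-0.041 -0.629  0.927]
```

View pics/side7.png

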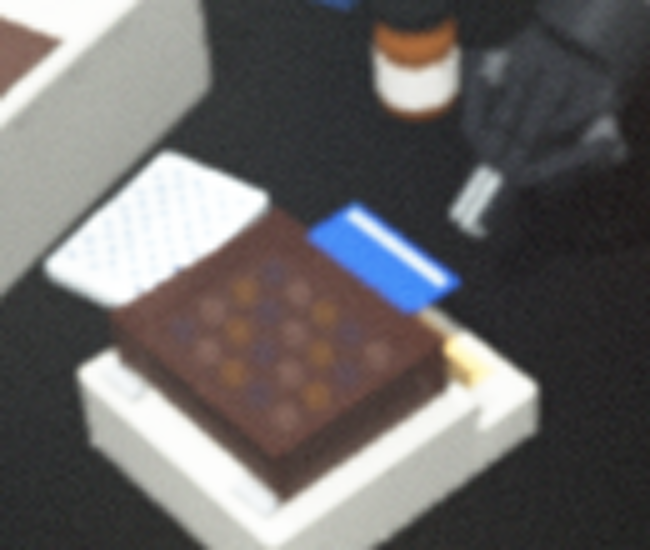

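View pics/top7.png

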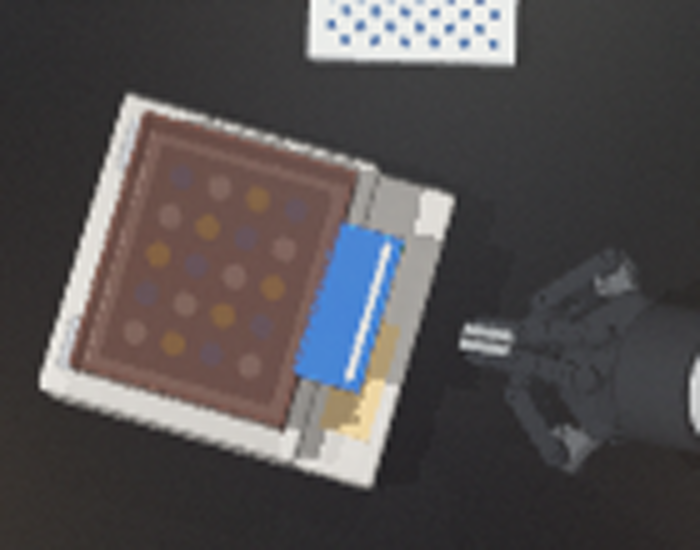

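>>> servo_tool:
  motion:
    - [[0, 0.06, 0.1, 0, 0, 0.05], [-0.01, -0.14, 0.17, 0, 0, 0], [-0.01, -0.14, 0.17, 0, 0, 0], [-0.01, -0.14, 0.17, 0, 0, 0], [-0.01, -0.14, 0.17, 0, 0, 0], [0, -0.1, 0.12, 0, 0, 0], [0, 0, 0, 0, 0, 0]]

```text
clock: 11.15
position: [0.5409, -0.1276, 0.2012]
ee_rot: [0.897, -0.131, 0.063, -0.418]
ft_force: [-0.0, -0.6, 0.5]
grip_width: 0.001
```

```bash
python3 - <<'E'
from h import *
a=np.radians(40)
rel(tz=[.285*np.cos(a),.958*np.cos(a),-np.sin(a)],tx=[.958,-.285,0],tip=[.5776,-.002,.089])
from workcell import cams
import cv2
for n,(x,y,w,h) in dict(side=(215,130,130,110),top=(245,110,140,110)).items(): 
    im=cams.camera(n)["color"][:,:,::-1];cv2.imwrite(f"pics/{n}8.png",cv2.resize(im[y:y+h,x:x+w],None,fx=5,fy=5,interpolation=2))
E
```

```text
t 11.15 tcp [ 0.5409 -0.1276  0.2012] tip [ 5.793e-01 -4.000e-04  8.980e-02] x [ 0.958 -0.287  0.003] z [ 0.222  0.733 -0.643] q [ 0.95  0.61 -0.7   1.82 -0.61  0.98  0.44] F [-0.  -0.6  0.5] w 0.0
rot units [-0.   -0.04  0.02]
shift units [-0.012  0.037 -0.021]
```

View pics/side8.png

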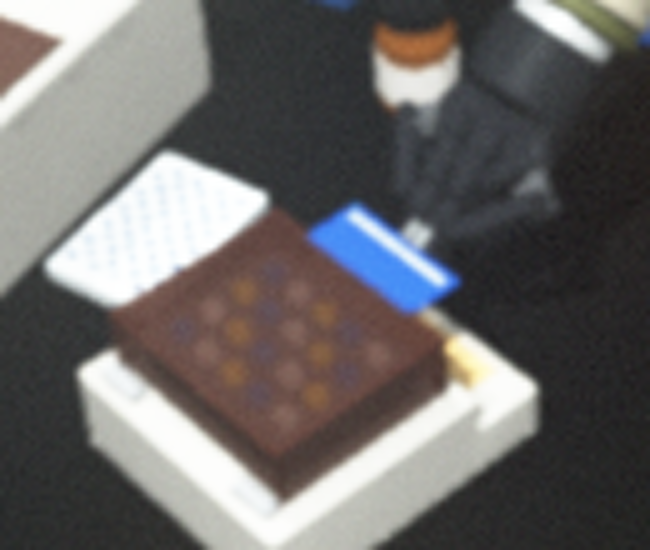

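View pics/top8.png

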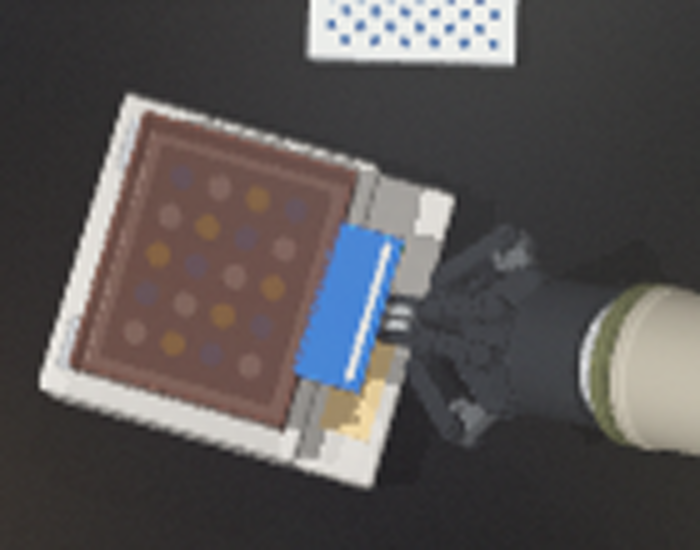

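```bash
cat > path.py <<'E'
from h import *
H=np.array([.6212,.1445,.0755]);ax=np.array([.285,.958,0])
a=np.radians(40);d=np.array([np.cos(a),-np.sin(a)]);n=np.array([np.sin(a),np.cos(a)])
def R(t): return np.array([[np.cos(t),np.sin(t)],[-np.sin(t),np.cos(t)]])  # clockwise
def tip(t):
    s=.020-.008*min(t/a,1)
    lip=R(t)@[-.161,.040]
    c=lip+s*d if t<a else R(t)@[-.149,.040]
    return c-.011*n
def W(p): return H+ax*p[0]+np.array([0,0,p[1]])
if __name__=="__main__":
    from workcell import status
    o=status.get_obs();M=Ro.from_quat(o["ee_rot"]).as_matrix()
    t0=o["position"]+M[:,2]*.1734
    q=np.array([(t0-H)@ax,t0[2]-H[2]]);print("now",q.round(4),"lateral",((t0-H)@[.958,-.285,0]).round(4))
    p=q
    for t in np.arange(0,1.46,.08):
        g=tip(t);dd=g-p;print(round(t,2),g.round(4),W(g).round(3),"y,z units",np.round([-dd@n/.05,dd@d/.05],2));p=g
E
python3 path.py
```

```text
now [-0.1523  0.014 ] lateral 0.0017
0.0 [-0.1527  0.0187] [ 0.578 -0.002  0.094] y,z units [-0.07 -0.07]
0.08 [-0.1497  0.032 ] [0.579 0.001 0.108] y,z units [-0.24 -0.13]
0.16 [-0.1457  0.045 ] [0.58  0.005 0.121] y,z units [-0.25 -0.11]
0.24 [-0.1407  0.0576] [0.581 0.01  0.133] y,z units [-0.26 -0.09]
0.32 [-0.1348  0.0697] [0.583 0.015 0.145] y,z units [-0.26 -0.06]
0.4 [-0.128   0.0812] [0.585 0.022 0.157] y,z units [-0.26 -0.04]
0.48 [-0.1203  0.0921] [0.587 0.029 0.168] y,z units [-0.27 -0.02]
0.56 [-0.1118  0.1023] [0.589 0.037 0.178] y,z units [-0.26 -0.  ]
0.64 [-0.1026  0.1117] [0.592 0.046 0.187] y,z units [-0.26  0.02]
0.72 [-0.0927  0.1199] [0.595 0.056 0.195] y,z units [-0.25  0.05]
0.8 [-0.0822  0.1263] [0.598 0.066 0.202] y,z units [-0.23  0.08]
0.88 [-0.0712  0.1319] [0.601 0.076 0.207] y,z units [-0.23  0.1 ]
0.96 [-0.0598  0.1366] [0.604 0.087 0.212] y,z units [-0.22  0.11]
1.04 [-0.048   0.1403] [0.608 0.099 0.216] y,z units [-0.21  0.13]
1.12 [-0.036   0.1431] [0.611 0.11  0.219] y,z units [-0.2   0.15]
1.2 [-0.0238  0.1449] [0.614 0.122 0.22 ] y,z units [-0.18  0.16]
1.28 [-0.0115  0.1458] [0.618 0.134 0.221] y,z units [-0.17  0.18]
1.36 [0.0009 0.1456] [0.621 0.145 0.221] y,z units [-0.16  0.19]
1.44 [0.0132 0.1445] [0.625 0.157 0.22 ] y,z units [-0.14  0.2 ]
```

Start gently: contact, then up to about θ ≈ 0.24.

>>> servo_tool:
  motion:
    - [[0, -0.07, -0.06, 0, 0, 0], [0, -0.12, -0.07, 0, 0, 0], [0, -0.12, -0.06, 0, 0, 0], [0, -0.13, -0.06, 0, 0, 0], [0, -0.13, -0.05, 0, 0, 0], [0, -0.13, -0.05, 0, 0, 0], [0, -0.13, -0.04, 0, 0, 0]]

```text
clock: 11.95
position: [0.5437, -0.1194, 0.2485]
ee_rot: [0.897, -0.133, 0.063, -0.417]
ft_force: [-0.4, -0.6, -2.3]
grip_width: -0.005
```

```bash
cat > chk.py <<'E'
import sys
from h import *
a=np.radians(40)
rel(tz=[.285*np.cos(a),.958*np.cos(a),-np.sin(a)],tx=[.958,-.285,0])
from workcell import cams
import cv2
out=[]
for n,(x,y,w,h) in dict(side=(205,90,140,150),top=(235,90,140,150)).items(): 
    im=cams.camera(n)["color"][:,:,::-1];out.append(cv2.resize(im[y:y+h,x:x+w],None,fx=2.8,fy=2.8,interpolation=2))
cv2.imwrite(f"pics/c{sys.argv[1]}.png",np.hstack(out))
E
python3 chk.py 1; python3 path.py|head -1
```

```text
t 11.95 tcp [ 0.5437 -0.1194  0.2485] tip [0.5827 0.0073 0.1367] x [ 0.956 -0.292  0.003] z [ 0.225  0.731 -0.645] q [ 0.96  0.53 -0.72  1.81 -0.63  1.03  0.38] F [-0.4 -0.6 -2.3] w -0.0
rot units [ 0.02 -0.08 -0.03]
now [-0.142   0.0617] lateral 0.0025
```

View pics/c1.png

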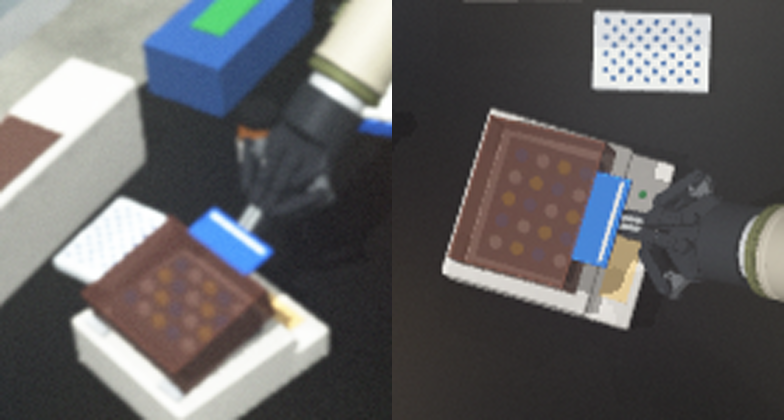

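>>> servo_tool:
  motion:
    - [[0, -0.15, -0.06, 0, 0, 0], [0, -0.16, -0.05, 0, 0, 0], [0, -0.16, -0.04, 0, 0, 0], [0, -0.17, -0.02, 0, 0, 0], [0, -0.17, -0.01, 0, 0, 0], [0, -0.17, 0, 0, 0, 0], [0, -0.17, 0.01, 0, 0, 0], [0, -0.17, 0.02, 0, 0, 0]]

```text
clock: 12.85
position: [0.5551, -0.081, 0.3083]
ee_rot: [0.897, -0.133, 0.063, -0.417]
ft_force: [0.3, -0.3, -1.5]
grip_width: 0.004
```

```bash
python3 chk.py 2; python3 path.py|head -1
```

```text
t 12.85 tcp [ 0.5551 -0.081   0.3083] tip [0.594  0.0457 0.1965] x [ 0.957 -0.291  0.003] z [ 0.224  0.731 -0.645] q [ 0.93  0.43 -0.76  1.79 -0.67  1.07  0.28] F [ 0.3 -0.3 -1.5] w 0.0
rot units [ 0.02 -0.08 -0.02]
now [-0.1015  0.1216] lateral 0.002
```

View pics/c2.png

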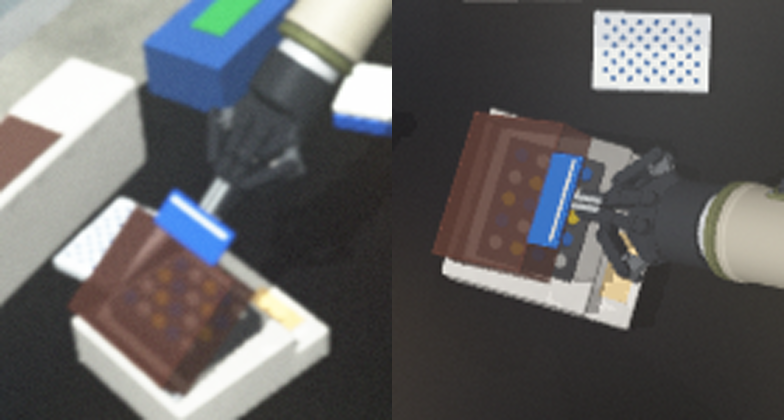

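>>> servo_tool:
  motion:
    - [[0, -0.14, 0.11, 0, 0, 0], [0, -0.15, 0.12, 0, 0, 0], [0, -0.15, 0.09, 0, 0, 0], [0, -0.15, 0.09, 0, 0, 0], [0, -0.14, 0.1, 0, 0, 0]]

```text
clock: 13.45
position: [0.5686, -0.037, 0.3204]
ee_rot: [0.897, -0.133, 0.063, -0.417]
ft_force: [0.2, -1.1, -0.0]
grip_width: -0.0
```

```bash
python3 chk.py 3; python3 path.py|head -1
```

```text
t 13.45 tcp [ 0.5686 -0.037   0.3204] tip [0.6076 0.0898 0.2086] x [ 0.956 -0.292  0.003] z [ 0.225  0.731 -0.644] q [ 0.87  0.42 -0.78  1.78 -0.68  1.02  0.21] F [ 0.2 -1.1 -0. ] w -0.0
rot units [ 0.02 -0.08 -0.03]
now [-0.0552  0.1336] lateral 0.002
```

View pics/c3.png

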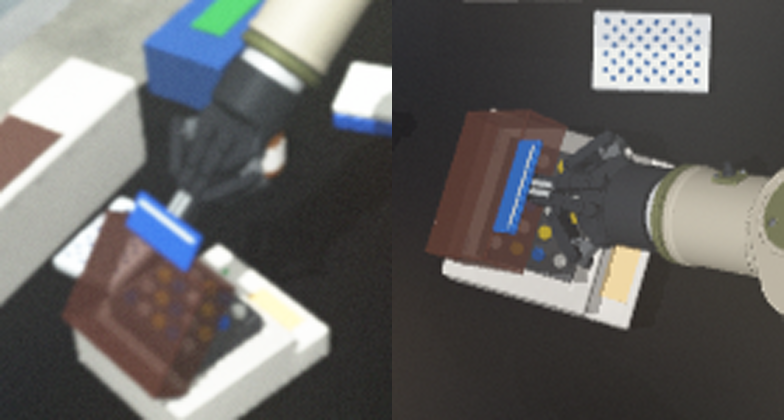

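>>> servo_tool:
  motion:
    - [[0, -0.16, 0.1, 0, 0, 0], [0, -0.16, 0.11, 0, 0, 0], [0, -0.15, 0.12, 0, 0, 0], [0, -0.15, 0.12, 0, 0, 0], [0, -0.14, 0.12, 0, 0, 0]]

```text
clock: 14.05
position: [0.5829, 0.0106, 0.3318]
ee_rot: [0.897, -0.133, 0.063, -0.417]
ft_force: [-0.2, -0.3, -0.5]
grip_width: -0.001
```

```bash
python3 chk.py 4; python3 path.py|head -1
```

```text
t 14.05 tcp [0.5829 0.0106 0.3318] tip [0.6218 0.1374 0.2201] x [ 0.957 -0.292  0.002] z [ 0.225  0.731 -0.644] q [ 0.79  0.41 -0.8   1.76 -0.68  0.97  0.14] F [-0.2 -0.3 -0.5] w -0.0
rot units [ 0.02 -0.08 -0.03]
now [-0.0056  0.1449] lateral 0.0019
```

View pics/c4.png

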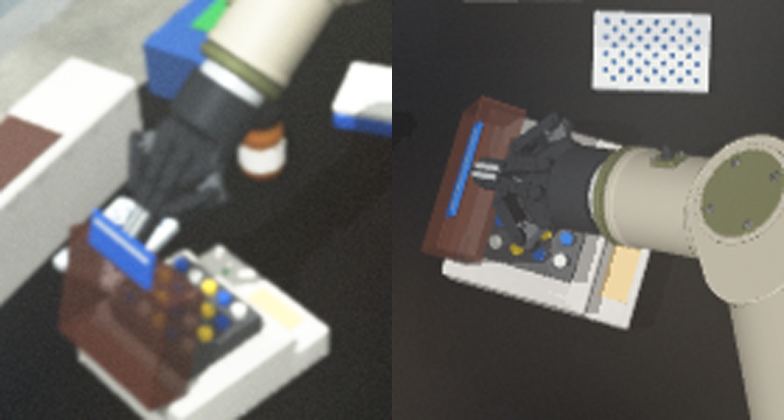

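>>> servo_tool:
  motion:
    - [[0, -0.12, 0.13, 0, 0, 0], [0, -0.12, 0.13, 0, 0, 0], [0, 0, 0, 0, 0, 0], [0, 0, 0, 0, 0, 0], [0, 0, 0, 0, 0, 0]]

```text
clock: 14.65
position: [0.5883, 0.0297, 0.3326]
ee_rot: [0.897, -0.132, 0.063, -0.417]
ft_force: [-0.7, -0.5, -0.7]
grip_width: 0.0
```

```bash
python3 chk.py 5; python3 path.py|head -1
```

```text
t 14.65 tcp [0.5883 0.0297 0.3326] tip [0.627  0.1566 0.2209] x [ 0.957 -0.29   0.002] z [ 0.223  0.732 -0.644] q [ 0.76  0.42 -0.81  1.76 -0.68  0.94  0.11] F [-0.7 -0.5 -0.7] w 0.0
rot units [ 0.01 -0.06 -0.02]
now [0.013  0.1454] lateral 0.0023
```

View pics/c5.png

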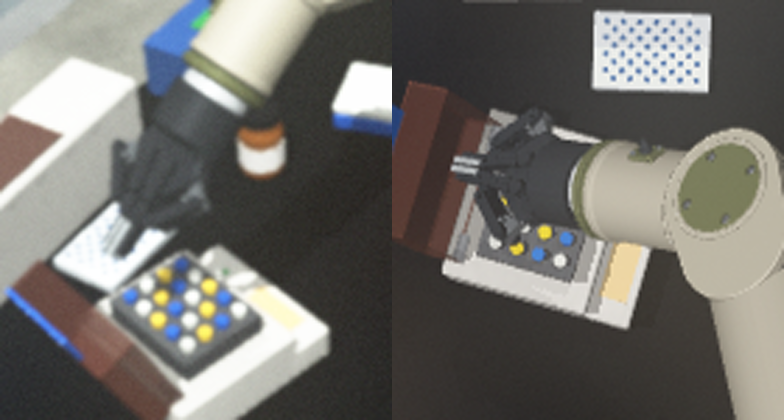

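The cover fell over backwards and lies open. Now I'll retreat and check.

>>> servo_tool:
  motion:
    - [[0, -0.1, -0.3, 0, 0, 0], [0, -0.2, -0.5, 0, 0, 0], [0, -0.2, -0.6, 0, 0, 0], [0, -0.2, -0.6, 0, 0, 0], [0, -0.2, -0.6, 0, 0, 0], [0, 0, -0.3, 0, 0, 0], [0, 0, 0, 0, 0, 0], [0, 0, 0, 0, 0, 0], [0, 0, 0, 0, 0, 0], [0, 0, 0, 0, 0, 0], [0, 0, 0, 0, 0, 0], [0, 0, 0, 0, 0, 0]]

```text
clock: 15.95
position: [0.5626, -0.0514, 0.4613]
ee_rot: [0.897, -0.134, 0.06, -0.417]
ft_force: [-0.3, -0.0, -0.3]
grip_width: -0.002
```

```bash
python3 - <<'E'
from h import *
rel()
from workcell import cams
import cv2
for n in("side","top"): cv2.imwrite(f"pics/{n}9.png",cams.camera(n)["color"][:,:,::-1])
E
```

```text
t 15.95 tcp [ 0.5626 -0.0514  0.4613] tip [0.6006 0.0756 0.3495] x [ 0.957 -0.29  -0.004] z [ 0.219  0.733 -0.644] q [ 0.91  0.27 -0.79  1.62 -0.71  1.27  0.06] F [-0.3 -0.  -0.3] w -0.0
```

View pics/side9.png

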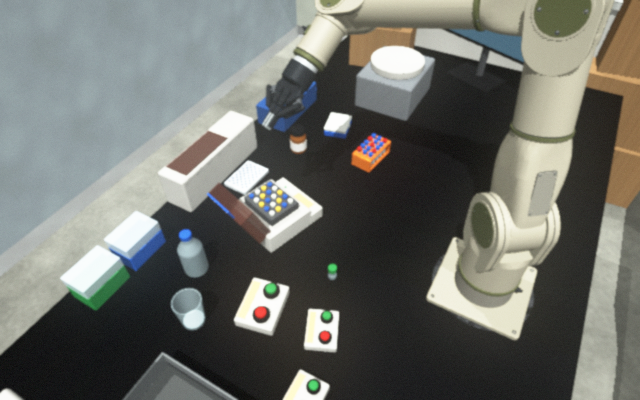

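View pics/top9.png

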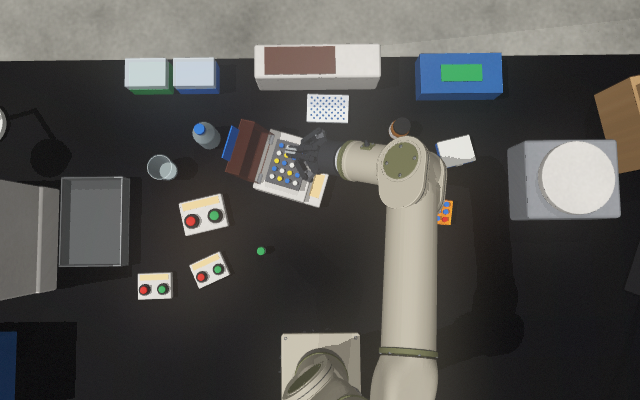

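```bash
python3 - <<'E'
import cv2
a=cv2.imread("pics/top0.png");b=cv2.imread("pics/top9.png")
f=lambda im:cv2.resize(im[100:200,140:270],None,fx=3,fy=3,interpolation=2)
cv2.imwrite("pics/cmp.png",cv2.hconcat([f(a),f(b)]))
E
python3 - <<'E'
import sys;sys.path.insert(0,".")
from path import *
# predicted open-cover corners at 1.95 in top view
for t in(1.85,1.95):
    P=[W(R(t)@p)+np.array([.958,-.285,0])*s for p in([-.161,.045],[-.125,.045]) for s in(.045,-.045)];print(t,proj("top",P).round(1).tolist())
E
```

```text
1.85 [[235.8, 126.3], [225.9, 159.0], [241.3, 130.0], [231.7, 162.0]]
1.95 [[231.3, 125.6], [221.5, 158.1], [238.1, 129.6], [228.5, 161.3]]
```

View pics/cmp.png

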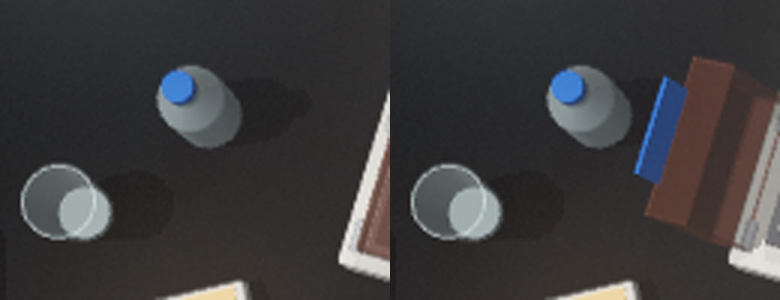

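```bash
python3 -c "
from workcell import order
print(order.hand_in())"
```

```text
the job is handed in; nothing more can be done
None
```

I pressed the red stop button on the largest pad, then flipped the mixer's cover open with the closed fingertips under its blue tab. I handed the job in at about 16 s of the 58 s allowed; the hand-in gave no verdict.

- **Red button:** It was driven to its end stop and held for more than 0.1 s. The wrist read up to 36 N vertically at the bottom, more than the 5 N spring needs but well under the 120 N limit. Afterwards both buttons looked up again, and the fingers came nowhere near the green one.
- **Cover:** I lifted it along its hinge arc to about 1.3–1.45 rad. It then fell back by itself. The wrist readings I took along the way stayed around 1–2.5 N.
- **Final checks:** The tab's corners in the last top view match the predicted position at 1.95 rad to within 1 px. The bottle and beaker, the two objects nearest the opened cover, showed no shift between the first and last top views. The other bystanders stood upright where they began; I compared those only by eye, and the arm partly hid the rack and jar in the last top view. The arm had backed well clear and the force reading was about zero.
- **Disagreement:** In the first pose fit, the mixer's body edges were off by about 2 px (roughly 4–5 mm), and heights came out 2–4 mm low. The tab and cover points agreed well, so I used those.

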